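# Press the mount covers of a returned display and seat the one that rocks

### The job

The returned display lies face down, and one of the four identical covers over its wall-mount holes is not clipped in at its ribbed end, so it rocks under a finger. Press the covers gently with closed fingertips to find that one, then press its ribbed end down until it snaps home, level with the others, and take the hand away. Do not bear down hard on the display, do not prise up or lift any cover, and do not lift or shift any of the things lying on and around it.

Things in the scene. Friction and masses are not known exactly. Their poses are not given: they have to be found in the camera images.
- display: flat display lying face down on pulp end caps; never moves. 290 mm along its own x, 490 mm along its own y; origin at its middle at bench height, z up. The raised middle of its back (220 x 360 mm) is a level face 62 mm above the bench; four identical covers sit in it, centred at x = -50 or +50 mm, y = -100 or +100 mm in the display's frame.
- plain_end (a point): fixed point on the display's face at the plain, hooked edge of the cover at x = -50, y = -100 mm. Every cover: grey plate 44 mm along the display's x, 70 mm along its y; plain edge towards -y; three small ribs and a snap at the +y end, with a dark thumbnail scoop in the case beyond it. Its top stands 2 mm above the face when clipped in.
- snap_end (a point): fixed point on the display's face at the ribbed edge of that same cover. A clipped-in cover gives less than 0.5 mm under 4 N. One not clipped in is held 4 to 5 mm high at its ribbed end by a foam gasket: 1 to 2 N on the ribs dips it 1 to 1.5 mm and it springs back; 12 to 16 N there, down to the others' level, snaps it home and it stays down.
- cover_1_end (a point): point on top of the ribs of one of the four identical covers, moving with it; which cover sits at which corner varies. It is on the cover's centre line, 12 mm in from the ribbed edge, 23 mm from the cover's centre towards the display's +y. 64 mm above the bench when that cover is clipped in, about 68.5 mm when it is not.
- cover_2_end (a point): point on top of the ribs of one of the four identical covers, moving with it; which cover sits at which corner varies. It is on the cover's centre line, 12 mm in from the ribbed edge, 23 mm from the cover's centre towards the display's +y. 64 mm above the bench when that cover is clipped in, about 68.5 mm when it is not.
- cover_3_end (a point): point on top of the ribs of one of the four identical covers, moving with it; which cover sits at which corner varies. It is on the cover's centre line, 12 mm in from the ribbed edge, 23 mm from the cover's centre towards the display's +y. 64 mm above the bench when that cover is clipped in, about 68.5 mm when it is not.
- cover_4_end (a point): point on top of the ribs of one of the four identical covers, moving with it; which cover sits at which corner varies. It is on the cover's centre line, 12 mm in from the ribbed edge, 23 mm from the cover's centre towards the display's +y. 64 mm above the bench when that cover is clipped in, about 68.5 mm when it is not.
- thumbscrew: bystander: knurled steel thumbscrew standing head down on the display between the left and right covers; head 26 mm across, 33 mm tall in all; origin at its foot
- small_tape: bystander: small roll of tape lying flat on the display between the covers, 54 mm across, 19 mm high; origin at the centre of its underside
- driver: bystander: stubby black-handled screwdriver, 100 mm long, under 35 mm high, lying on the display along the display's x axis just beyond the plain ends of the two covers on the -y side; origin under its middle
- power_brick: bystander: black power brick 125 x 52 x 31 mm on the bench beside the display; origin at the centre of its underside
- stand_neck: bystander: dark grey stand neck, about 200 x 74 x 30 mm, lying on the bench beside the display; origin at the middle of its underside
- packing_tape: bystander: roll of brown packing tape lying flat on the bench, 100 mm across, 48 mm high; origin at the centre of its underside
- marker: bystander: black marker pen, 15 mm thick, 140 mm long, lying on the bench; origin under its middle
- mouse: bystander: black mouse, 66 mm across, 34 mm high, on the bench; origin at the centre of its underside
Things that resemble listed ones, but are neither listed nor needed, are in the scene too. What is shaped like the part that bears cover_3_end but purple or yellow is not meant.

How it is judged (in metres and radians):
At the end, for the whole second after the job is handed in: All four covers are clipped in: the top of every ribbed end is 62 to 65.5 mm above the bench (home is 64 mm, the loose one starts about 68.5 mm) and stays there with the hand away; the bystanders are at rest (z of cover_1_end in the frame of display between 0.062 and 0.0655 m and z of cover_2_end in the frame of display between 0.062 and 0.0655 m and z of cover_3_end in the frame of display between 0.062 and 0.0655 m and z of cover_4_end in the frame of display between 0.062 and 0.0655 m and linear speed of each of thumbscrew, small_tape, driver, power_brick, stand_neck, packing_tape, marker, mouse below 0.02 m/s); the robot touches nothing.
It fails at once if the fingers bear on the display or anything else with more than 45 N (contact force between the fingers and anything else above 45 N).
It fails at once if a cover is prised up or lifted out of the display (z of any of cover_1_end, cover_2_end, cover_3_end, cover_4_end in the frame of display above 0.073 m).
It fails at once if a bystander is shifted or lifted by more than 15 mm (distance of any of thumbscrew, small_tape, driver, power_brick, stand_neck, packing_tape, marker, mouse from where it was at the start of the episode above 0.015 m).
It also fails if it takes over 61 s, if anything falls off the work surface, if the arm or the gripper's body presses on something with over 40 N, if the wrist force passes 120 N, or if a joint passes its speed limit or range.

### The arm

A 6-joint arm with a two-finger parallel gripper is mounted at the origin on the work surface. World frame = base frame: x ahead of the robot, y to its left, z up, the work surface at z = 0. Lengths are in m, angles in degrees, forces in N, time in s.
With the tool pointing down it reaches from about 0.375 to 0.75 m from the base axis. Payload 9 kg.
Tool frame: the origin (TCP) lies where the fingers leave the gripper's body, on its centre line; the fingertips stand 73 mm ahead of it and the grasp point (between the pads) lies 54 mm ahead of it (robot.tip_reach is the distance from the TCP to the fingertips, in m); z points along the fingers, y is the direction in which the jaws open and shut (so a half turn about z gives the same grasp; the last joint's range is limited). The gripper opens to 85 mm and grips with 20 to 120 N. Pads are 22 mm wide; open, the fingers measure 114 mm over their backs; the gripper's body (76 mm by 85 mm) begins 54 mm behind the grasp point. The pads swing forward as they close: fully open they stand 13 mm farther back than shut.
Start: joints at [-85.812, 5.964, 5.575, 89.605, 0, 77.527], TCP at [0.172, -0.575, 0.304] pointing down, gripper open.
Joint ranges: [-171.21, 171.21], [-48.23, 106.86], [-62.78, 66.21], [-105.2, 120.99], [-86.42, 89.51], [-180, 180]. Speed limits (degrees/s): [127.2, 127.2, 147.25, 180, 180, 180].

### API

Orientations are given as [roll, pitch, yaw] about the fixed x, y, z axes, in that order (R = Rz(yaw) Ry(pitch) Rx(roll)).
In Python, from plant import robot gives the robot as it stands. Calls block until the motion is done:
- robot.move_pose(position, orientation): joint-space move of the TCP to a pose.
- robot.line_to(position, vel=0.15, rotation=None, guard=None): straight line of the TCP; rotation=None keeps the orientation; vel is the mean speed in m/s. With guard (N) it stops when the force on the tool has changed by that much, and returns True; else False.
- robot.goto_joints(angles): joint-space move.
- robot.set_gripper(opening): finger opening in m; the grip force is fixed at half the most; returns when the fingers have stopped.
- robot.pause(seconds).
- robot.ik(position, orientation): joint angles nearest the present ones, or None.
- robot.observe(): the state.
- robot.grab_frame(name): name is "scene" or "top" or "wrist"; returns the picture (384x512x3 uint8, blue, green, red); there is no depth.
- robot.get_calibration(name): a dict with "vertical_fov" (degrees; the focal length in pixels is half the picture's height over the tangent of half this angle, whatever the lens; pixels are square), "cx", "cy" (the principal point, pixels), "k1" (the pictures are not rectified: a ray, as slopes to the right and down, at radius r is drawn at 1 + k1 r^2 times it, then the intrinsics apply), "rvec" (rotation vector, rad) and "tvec" (3), from world to camera coordinates, as OpenCV has them. Camera axes: x right, y down, z forward; pixel columns grow to the right and rows downward; lengths in m; the calibration is good to about 2 mm. A picture is of the moment at which its call begins: read the wrist's pose just before it. get_calibration takes no time and is no camera call; for the wrist camera it gives the pose at the moment of the call.
A pose or a line that the arm cannot do raises robot.IKError and nothing moves.
- robot.job_done(): hands the job in, once; it reports no verdict.
The state is a dict: "time": time; "q": joint angles; "qvel": joint speeds; "joint_torque": joint torques, N m; "tool_pos": TCP position; "tcp_rot": TCP orientation; "ft_force": force on the tool from outside, world axes, zero at the start; "torque": the same for the moment, N m; "gripper_width": finger opening in m.
Only numpy, scipy, OpenCV 4.12 (cv2) and the standard library are available. Lean on these libraries where they do the work, as an engineer would, in place of code of your own. Each camera call takes 0.05 s, during which the arm holds its last target.

## Working session

There is one attempt and no reset: what is moved stays moved. The work goes in short steps, each a Python script; the robot and the scene stay as the last script left them, time stands still between calls to the robot, and variables do not carry over. Pictures are saved under pics/ and viewed, and the job is handed in when it is done.

```bash
ls; mkdir -p pics; python3 - <<'E'
from plant import robot
import cv2
for n in ("top","scene","wrist"):
    im=robot.grab_frame(n); cv2.imwrite(f"pics/{n}0.png",im)
    print(n,robot.get_calibration(n))
o=robot.observe();print(o)
E
```

```text
pics
top {'vertical_fov': 48.60940133414691, 'cx': 257.00216662497695, 'cy': 190.40022850993483, 'k1': -0.034997286695505614, 'rvec': array([ 2.18089437, -2.15162476,  0.10176979]), 'tvec': array([0.00834685, 0.57116027, 1.09701136])}
scene {'vertical_fov': 51.40965527548171, 'cx': 255.16480321948004, 'cy': 195.2274314049484, 'k1': -0.12617747513594674, 'rvec': array([ 0.71912478,  2.77992681, -0.81755832]), 'tvec': array([ 0.50900346, -0.17908372,  1.26729691])}
wrist {'vertical_fov': 71.10328564759395, 'cx': 254.39610031056134, 'cy': 193.60041896917542, 'k1': -0.05464331906822985, 'rvec': array([-2.32637872,  1.72837349,  0.25261262]), 'tvec': array([-0.59928648, -0.03790571,  0.37818885])}
{'time': 0.15, 'q': array([-8.58120237e+01,  5.99109507e+00,  5.53681395e+00,  8.96072419e+01,
       -1.78111295e-03,  7.75268824e+01]), 'qvel': array([ 0.04430738, -0.02021131,  0.17512149,  0.0273195 ,  0.09808624,
        0.12540628]), 'joint_torque': array([ 1.80154722e-03, -5.57354772e+01,  5.04006958e+01,  1.24801020e-02,
       -2.54919896e-04, -2.57332920e-05]), 'tool_pos': array([ 0.17201475, -0.57460279,  0.30329288]), 'tcp_rot': array([-1.79939544e+02, -1.15487608e-02,  1.66610888e+01]), 'ft_force': array([-0.62953341,  0.62916385,  0.24659353]), 'torque': array([-0.00809126, -0.03399469,  0.05595603]), 'gripper_width': 0.08596067756908227}
```

View pics/top0.png

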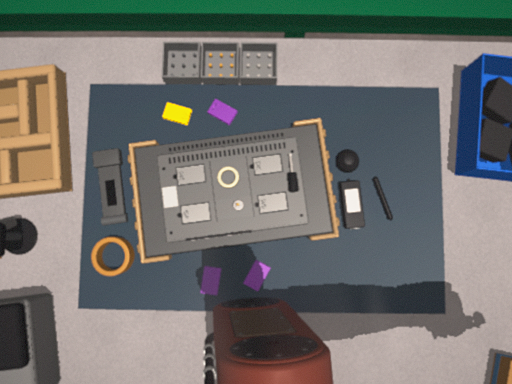

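View pics/scene0.png

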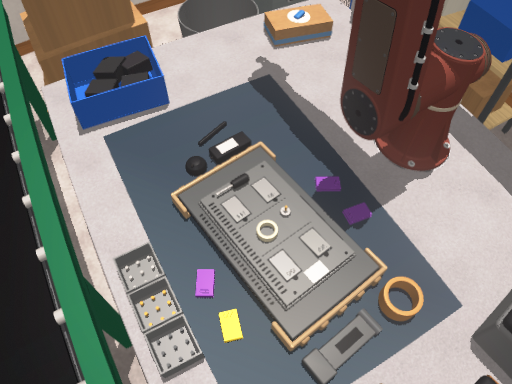

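The top view shows the display around (233,190), with four grey covers near (190,175), (195,212), (267,164) and (272,202). The driver is at the right, which is the display's -y side. I'll enlarge this area to locate it.

```bash
python3 - <<'E'
import cv2
im=cv2.imread("pics/top0.png")
cv2.imwrite("pics/top0c.png",cv2.resize(im[140:240,150:310],None,fx=5,fy=5,interpolation=cv2.INTER_CUBIC))
im=cv2.imread("pics/scene0.png")
cv2.imwrite("pics/scene0c.png",cv2.resize(im[160:310,190:350],None,fx=4,fy=4,interpolation=cv2.INTER_CUBIC))
E
```

```text
(no output)
```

View pics/top0c.png

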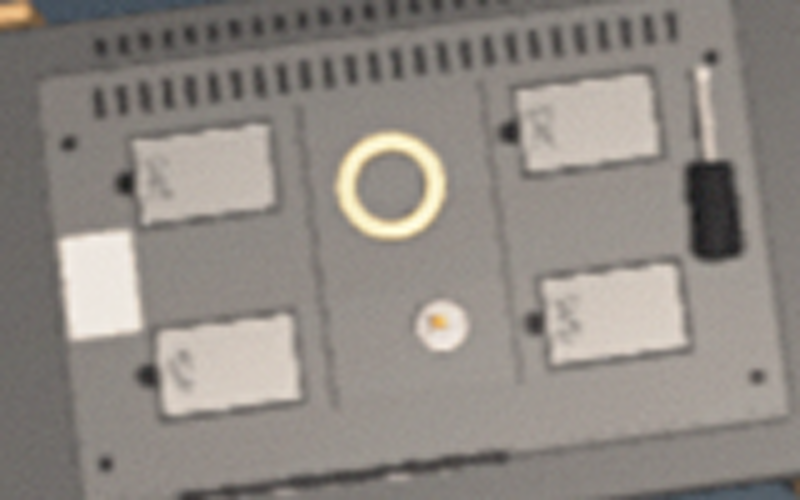

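View pics/scene0c.png

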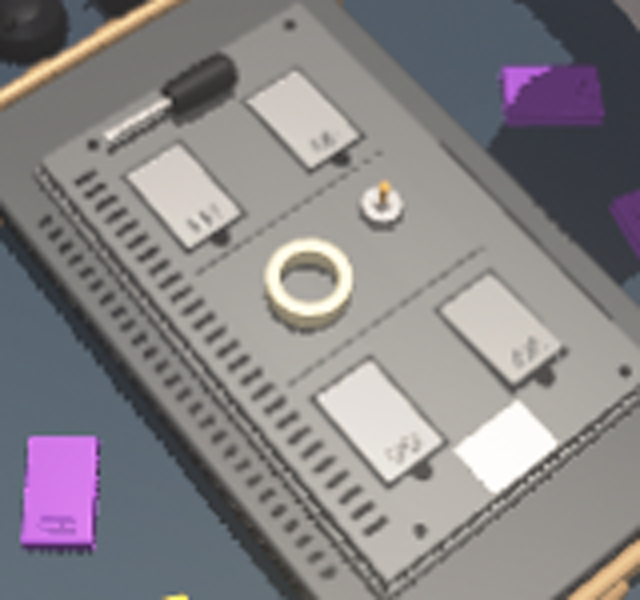

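```bash
cat > h.py <<'E'
import numpy as np, cv2, math
from scipy.optimize import least_squares
def cal(c):
    f=192/math.tan(math.radians(c["vertical_fov"]/2)); R,_=cv2.Rodrigues(np.array(c["rvec"]))
    K=np.array([[f,0,c["cx"]],[0,f,c["cy"]],[0,0,1]])
    return K,R,np.array(c["tvec"]),np.array([c["k1"],0,0,0.])
def proj(c,P):
    K,R,t,d=cal(c); return cv2.projectPoints(np.array(P,float),np.array(c["rvec"]),t,K,d)[0][:,0]
def ray(c,px,z):
    K,R,t,d=cal(c); n=cv2.undistortPoints(np.array(px,float).reshape(-1,1,2),K,d)[:,0]
    C=-R.T@t; D=np.c_[n,np.ones(len(n))]@R
    return C+D*((z-C[2])/D[:,2])[:,None]
def fit(W,L):  # 2D rigid
    W=np.array(W)[:,:2];L=np.array(L)
    wm,lm=W.mean(0),L.mean(0);a=W-wm;b=L-lm
    th=math.atan2((b[:,0]*a[:,1]-b[:,1]*a[:,0]).sum(),(a*b).sum())
    R=np.array([[math.cos(th),-math.sin(th)],[math.sin(th),math.cos(th)]])
    t=wm-R@lm
    return th,t,W-(L@R.T+t)
E
python3 - <<'E'
from h import *
from plant import robot
c=robot.get_calibration("top")
p=np.array([(206,173),(230,365),(589,122),(616,313)])
px=(p+.5)/5-.5+[150,140]
W=ray(c,px,.064); L=[(.05,.1),(-.05,.1),(.05,-.1),(-.05,-.1)]
th,t,r=fit(W,L);print(math.degrees(th),t,(r*1000).round(1))
c=robot.get_calibration("scene")
p=np.array([(185,196),(304,120),(379,421),(502,328)])
px=(p+.5)/4-.5+[190,160]; L2=[L[2],L[3],L[0],L[1]]
W=ray(c,px,.064)
th,t,r=fit(W,L2);print(math.degrees(th),t,(r*1000).round(1))
o=robot.observe();K,R,tt,d=cal(robot.get_calibration("wrist"));print(-R.T@tt-o["tool_pos"],R)
E
```

```text
8.476442610682236 [0.57236693 0.08099592] [[ 0.1 -0.1]
 [ 0.2 -0.6]
 [-0.3  0.4]
 [-0.   0.3]]
8.588771784115607 [0.57249621 0.08033072] [[-0.5  0.7]
 [ 0.1  1.2]
 [ 0.8 -0.5]
 [-0.4 -1.4]]
[0.06977779 0.02151236 0.06984955] [[ 2.88664886e-01 -9.57430186e-01 -1.50103279e-04]
 [-9.17424075e-01 -2.76647896e-01  2.86005261e-01]
 [-2.73871596e-01 -8.24219676e-02 -9.58228036e-01]]
```

```bash
cat >> h.py <<'E'
TH,T=math.radians(8.5),np.array([.5724,.0807])
def world(x,y):
    c,s=math.cos(TH),math.sin(TH); return np.array([c*x-s*y+T[0],s*x+c*y+T[1]])
ORI=[180,0,98.5]
E
python3 - <<'E'
from h import *
from plant import robot
print(robot.tip_reach)
robot.set_gripper(0)
for s in [(-.05,-.1),(.05,-.1),(.05,.1),(-.05,.1)]:
    print(s,robot.ik([*world(s[0],s[1]+.022),.16],ORI),robot.ik([*world(s[0],s[1]+.022),.135],ORI))
robot.move_pose([*world(-.05,-.078),.073+.064+.04],ORI)
o=robot.observe();print(o["time"],o["tool_pos"],o["tcp_rot"],o["gripper_width"],o["ft_force"],world(-.05,-.078))
cw=robot.get_calibration("wrist");im=robot.grab_frame("wrist")
for a in (-.05,.05):
  for b in (-.1,.1):
    for p in proj(cw,[[*world(a+i*.022,b+j*.035),.064] for i in(-1,1) for j in (-1,1)]):
      if 0<p[0]<512 and 0<p[1]<384: cv2.circle(im,(int(p[0]),int(p[1])),2,(0,0,255),-1)
cv2.imwrite("pics/w1.png",im)
E
```

```text
0.0726
(-0.05, -0.1) [-14.44352021  -4.09862637 -19.58510681  74.51351955   0.
  67.05647979] [-14.44352021  -3.17191198 -21.34758479  71.82432719   0.
  67.05647979]
(0.05, -0.1) [-10.81507106  13.03134419  -1.63061786  75.33803795   0.
  70.68492894] [-10.81507106  13.85800881  -3.32819565  72.81379554   0.
  70.68492894]
(0.05, 0.1) [ 7.36727419 13.9584203  -0.56952669 75.47205301  0.         88.86727419] [ 7.36727419 14.77577223 -2.26862273 72.95560504  0.         88.86727419]
(-0.05, 0.1) [  7.15168673  -2.96219108 -18.49214727  74.47004381   0.
  88.65168673] [  7.15168673  -2.03744697 -20.24547339  71.79197358   0.
  88.65168673]
3.3583 [ 0.53465688 -0.00461546  0.17718525] [1.79983579e+02 1.60753079e-02 9.84229641e+01] -0.0001725184322865721 [0.39036406 0.42174708 0.00271691] [ 0.53447834 -0.00383371]
```

View pics/w1.png

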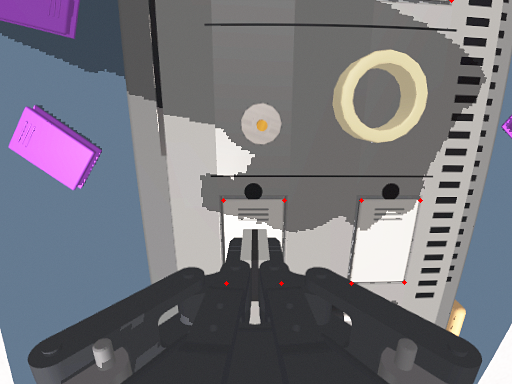

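The wrist view shows the covers' ribbed ends at about (254,210) and (390,212), with scoops at (253,191) and (390,191). My projected corners land on both covers. The fingers are closed above the ribs, so I can start probing.

```bash
cat > probe.py <<'E'
from h import *
from plant import robot
def probe(s,g=2.0):
    xy=world(s[0],s[1]+.022)
    robot.line_to([*xy,.073+.064+.012],vel=.08)
    robot.pause(.3)
    o0=robot.observe(); f0=o0["ft_force"]
    h=robot.line_to([*xy,.073+.060],vel=.012,guard=g)
    o=robot.observe()
    print(s,h,"t",round(o["time"],2),"tip z mm",round((o["tool_pos"][2]-robot.tip_reach)*1e3,2),"dF",(o["ft_force"]-f0).round(2))
    robot.line_to([*xy,.073+.064+.04],vel=.08)
E
python3 - <<'E'
from probe import *
probe((-.05,-.1))
E
```

```text
(-0.05, -0.1) True t 5.17 tip z mm 64.0 dF [-0.9   0.66  4.39]
```

```bash
python3 - <<'E'
from probe import *
for s in [(.05,-.1),(.05,.1),(-.05,.1)]:
    robot.line_to([*world(s[0],s[1]+.022),.073+.064+.04],vel=.12)
    probe(s)
E
```

```text
(0.05, -0.1) True t 8.57 tip z mm 63.98 dF [0.47 1.09 4.04]
(0.05, 0.1) True t 12.81 tip z mm 63.98 dF [-0.63 -0.81  4.8 ]
(-0.05, 0.1) True t 16.07 tip z mm 67.23 dF [-0.04 -0.22  3.07]
```

Three covers are firm at 64.0 mm. The one at (-50,+100) stops the fingers at 67.2 mm, so it's the loose one. I'll take a quick close look to confirm, then press.

```bash
python3 - <<'E'
from probe import *
s=(-.05,.1); xy=world(s[0],s[1]+.022)
im=robot.grab_frame("wrist"); cv2.imwrite("pics/w2.png",cv2.resize(im[150:300,190:440],None,fx=3,fy=3,interpolation=cv2.INTER_CUBIC))
robot.line_to([*xy,.073+.072],vel=.08); robot.pause(.3)
f0=robot.observe()["ft_force"]
for z in np.arange(.070,.0619,-.0005):
    h=robot.line_to([*xy,z+robot.tip_reach],vel=.01,guard=20)
    o=robot.observe(); dz=(o["ft_force"]-f0)[2]
    print(round(z*1e3,1),h,round((o["tool_pos"][2]-robot.tip_reach)*1e3,2),round(dz,1))
    if h or dz>24: break
robot.pause(.2);o=robot.observe();print((o["ft_force"]-f0).round(1),o["tool_pos"][2]-robot.tip_reach)
robot.line_to([*xy,.073+.064+.04],vel=.08)
print(robot.observe()["time"])
E
```

```text
70.0 False 69.89 -0.0
69.5 False 69.48 0.7
69.0 False 69.0 1.2
68.5 False 68.55 0.7
68.0 False 68.04 0.7
67.5 False 67.56 1.3
67.0 False 67.25 4.3
66.5 False 67.01 7.0
66.0 False 66.77 9.5
65.5 False 66.28 8.4
65.0 False 65.49 6.5
64.5 False 64.41 3.0
64.0 False 64.15 4.1
63.5 False 63.83 6.2
63.0 False 63.77 10.6
62.5 False 63.72 13.0
62.0 False 63.63 18.0
[-7.2  1.2 16.6] 0.0636266012106938
22.8583
```

View pics/w2.png

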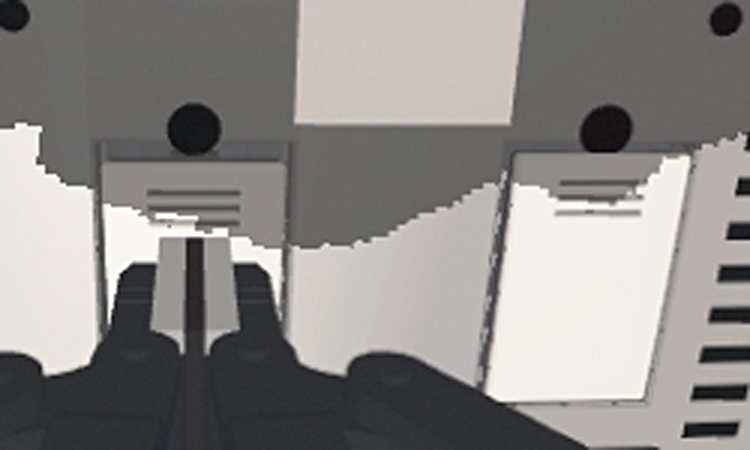

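The crop, taken before the press, shows the left cover with a dark gap at its ribbed edge (195,150) while the right one is flush, which agrees with the probing. During the press the force fell from 9.5 to 3 N and then rose firmly at 64 mm, so it looks snapped. I'll probe again and take another picture.

```bash
python3 - <<'E'
from probe import *
robot.pause(.5)
probe((-.05,.1))
im=robot.grab_frame("wrist"); cv2.imwrite("pics/w3.png",cv2.resize(im[150:300,190:440],None,fx=3,fy=3,interpolation=cv2.INTER_CUBIC))
xy=world(-.05,.122); robot.line_to([*xy,.28],vel=.15)
cv2.imwrite("pics/top3.png",cv2.resize(robot.grab_frame("scene")[100:384,150:400],None,fx=2,fy=2))
o=robot.observe();print(o["time"],o["tool_pos"])
E
```

```text
(-0.05, 0.1) True t 25.12 tip z mm 63.98 dF [-1.24  1.08  5.16]
26.7083 [0.50445887 0.19391153 0.2785828 ]
```

View pics/w3.png

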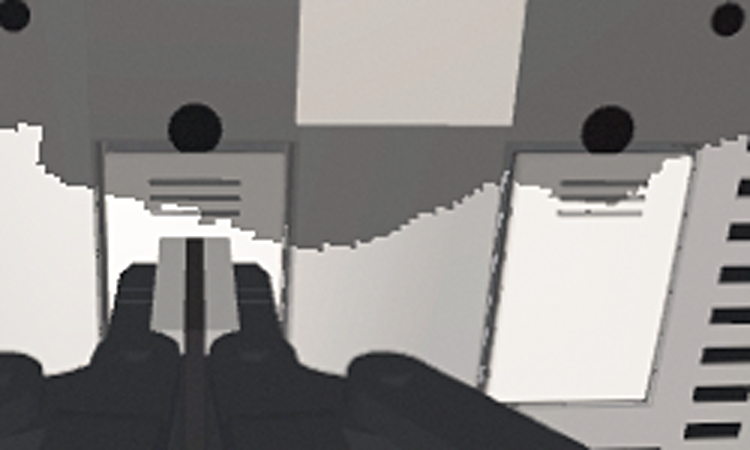

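View pics/top3.png

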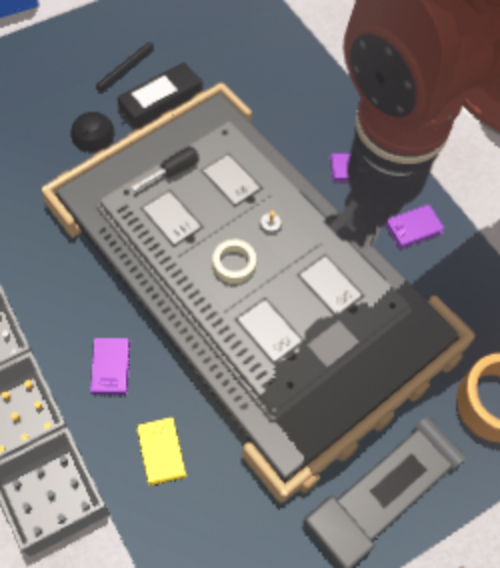

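The gap at (195,150) is closed, and the cover now stops the fingers at 64.0 mm like the other three. The thumbscrew, tape roll and driver look unmoved, and the hand is well clear.

```bash
python3 - <<'E'
from plant import robot
robot.pause(.3); robot.job_done()
E
```

```text
the job is handed in; nothing more can be done
```

The loose cover is snapped home, and I handed the job in at about 27 s of the 61 s allowed.

- **Finding it:** I pressed all four covers gently with closed fingertips, at 5 N or less. Three stopped the fingers firmly at 64.0 mm above the bench. The one at x = -50, y = +100 mm stopped them at 67.2 mm, and the wrist picture showed a gap at its ribbed end.
- **Pressing it:** I pressed its ribbed end down slowly. The force rose to about 9.5 N, fell to 3 N as it gave way, then rose firmly at the home level. I saw no more than about 18 N vertically. The give-way force was below the stated 12 to 16 N, but my readings were taken only every 0.5 mm, so they could have missed the peak.
- **Last checks:** Pressed again, that cover was firm at 64.0 mm, level with the other three, and the gap was closed. The hand was well clear, with the TCP about 280 mm above the bench. In the final picture nothing on or around the display looked moved, but I judged that by eye and did not measure it. None of the checks failed.

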